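# Hold the guard's hinge leaf in line with its bracket

## Task

First stop the conveyor: press the stop pedal all the way down to its stop and let it come back up. Then pick up the loose hinge leaf that has a single knuckle, bring it level to the hinge bracket so that its knuckle sits between the bracket's two knuckles with all three holes in line for the pin, and finish while still holding it there in the gripper, steady and free in the air, not leaning on the bracket. Do not disturb the other things on the bench.

Things in the scene. Friction and masses are not known exactly. Their poses are not given: they have to be found in the camera images.
- pedal_pad (a point): middle of the rubber pad on top of the stop pedal: grey plate 115 x 76 mm, hinged at one end of a dark 150 x 100 mm base fixed to the bench. x points level from the free end to the hinge, z up. The point is 85 mm from the hinge along the plate, about 57 mm above the bench when up, and goes down about 23 mm to the stop.
- pedal (a joint): pedal angle, rad: 0 = up (its spring returns it), 0.28 = down on its stop. Pressing at the pad takes about 3 N to start and about 10 N at the stop.
- leaf_grip (a point): loose dark steel hinge leaf with ONE knuckle, flat on the bench, 0.26-0.41 kg: middle of its upright lug, 25 mm above the leaf's underside. Lug 30 mm (x) by 14 mm (y), 40 mm high, top 45 mm above the underside, near the centre of mass. x points from lug to knuckle, y along the bore, z up. Plate 5 mm thick, 60 mm wide, x = -48 to +22 mm; 32 mm wide tongue to the knuckle.
- leaf_bore (a point): centre of the loose leaf's knuckle: ring 24 mm outside, 14 mm bore, 32 mm long along y; 40 mm ahead (+x) of the lug's middle and 13 mm below it. Same axes as leaf_grip.
- jamb_bore (a point): middle of the gap between the bracket's two fixed knuckles, on their bore axis, 127 mm above the bench. y along the bore, x into the bracket, z up. Fixed knuckles 24 mm outside, 14 mm bore, 24 mm long; gap 40 mm, open from above, below and -x; block face 22 mm beyond the axis. When fitted, the leaf's plate lies on the -x side, level, and leaf_bore coincides with this frame.
- jamb: hinge bracket, one fixed piece: aluminium block 50 x 110 mm, 120 mm high with the fixed steel leaf on top, and a low conveyor (103 mm high) behind it. Origin under the block's centre, 47 mm beyond the bore axis; axes as jamb_bore.
- pin_mid (a point): hinge pin, a 7 mm steel rod 117 mm long with a short bent end, lying; point at mid-length; stays where it is
- bottle_mid (a point): white bottle 56 mm wide, 120 mm high; point at half height; stays where it is
- bowl_mid (a point): white bowl 130 mm wide, 55 mm high; point on its axis at half height; stays where it is
- wrench_mid (a point): steel wrench 160 mm long, lying; point at its middle; stays where it is
- jar_mid (a point): clear jar 64 mm wide, 80 mm high; point at half height; stays where it is
- brush_mid (a point): brush 180 mm long, lying; point at its middle; stays where it is
- twin_leaf_mid (a point): the other loose leaf: same plate, lug and look but 88 mm wide and with TWO knuckles with a 40 mm gap between; it does not fit; point at the middle of its lug (25 mm above its underside); stays where it is
Things that resemble listed ones, but are neither listed nor needed, are in the scene too. What is shaped like the part that bears leaf_grip but green or red is not meant.

How it is judged (in metres and radians):
On the way, in this order (a step that is already met when the one before it is completed fails the run):
1. the pedal is pressed down to its stop (value of joint pedal above 0.25 rad), for 0.2 s.
2. the single-knuckle leaf is lifted off the bench in the gripper (height (world z) of leaf_grip above 0.07 m and contact force between the fingers and leaf above 1 N), for 0.2 s.
At the end, for the whole second after the job is handed in: Leaf knuckle within 4 mm of the bracket bore axis sideways and in height, 6 mm along it, bores parallel within 0.1 rad, leaf level within 0.3 rad, under 20 mm/s, held by the fingers (over 1 N), under 2 N between leaf and bracket, pedal up again (under 0.06 rad) (x of leaf_bore in the frame of jamb_bore between -0.004 and 0.004 m and z of leaf_bore in the frame of jamb_bore between -0.004 and 0.004 m and y of leaf_bore in the frame of jamb_bore between -0.006 and 0.006 m and angle between the y axis of leaf_bore and the y axis of jamb_bore, either way round below 0.1 rad and angle between leaf_bore's own z axis and vertical below 0.3 rad and contact force between the fingers and leaf above 1 N and contact force between leaf and jamb below 2 N and linear speed of leaf below 0.02 m/s and value of joint pedal below 0.06 rad); the arm keeps its last pose, push and grip.
It fails at once if one of the other things on the bench is moved by more than 40 mm (distance of any of pin_mid, bottle_mid, bowl_mid, wrench_mid, jar_mid, brush_mid, twin_leaf_mid from where it was at the start of the episode above 0.04 m).
It also fails if it takes over 58 s, if anything falls off the work surface, if the arm or the gripper's body presses on something with over 40 N, if the wrist force passes 120 N, or if a joint passes its speed limit or range.

## Robot

A 6-joint arm with a two-finger parallel gripper is mounted at the origin on the work surface. World frame = base frame: x ahead of the robot, y to its left, z up, the work surface at z = 0. Lengths are in m, angles in degrees, forces in N, time in s.
With the tool pointing down it reaches from about 0.4 to 0.825 m from the base axis. Payload 7 kg.
Tool frame: the origin (TCP) lies between the finger pads; the fingertips stand 14 mm ahead of it and the grasp point (between the pads) lies 5 mm behind it; z points along the fingers, y is the line along which they close (so a half turn about z gives the same grasp; the last joint's range is limited). The gripper opens to 88 mm and grips with 3 to 60 N. Pads are 19 mm wide; open, the fingers measure 130 mm over their backs; the gripper's body (78 mm by 193 mm) begins 47 mm behind the grasp point.
Start: joints at [91.851, 20.546, 0.682, 0, -70.136, -16.507], TCP at [0.171, 0.653, 0.241] pointing down, gripper open.
Joint ranges: [-176.03, 176.03], [-82.01, 121.73], [-58.28, 71.71], [-173.87, 95.51], [-174.79, -0.11], [-173.66, 173.66]. Speed limits (degrees/s): [136.94, 136.94, 172.46, 180, 180, 180].

## Interface

Orientations are given as [roll, pitch, yaw] about the fixed x, y, z axes, in that order (R = Rz(yaw) Ry(pitch) Rx(roll)).
In Python, from plant import status, cams, job gives the robot as it stands. The module is installed in compiled form; this text tells all that it offers.
- The arm moves only by the tool step_arm, never from a script. Its arguments are lists of equal length, an entry for each row: "xyz": the shift along the tool's x, y, z each as a share of 20 cm, from -1 to 1, a list of three; "yaw": the turn about the tool's z as a share of 360 degrees, from -1 to 1; "claw": the closure, from -1 (fully open) to 1 (shut). A call has 1 to 20 rows; each row is the pose to reach, as a shift and turn from the pose commanded when the call began, along the tool's axes at that moment, turning the shorter way round; what a row does not reach only later rows make up. A row lasts 1/12 s, in which the tool goes at most 41.7 mm and 7.16 degrees, less where a joint would pass 70% of its speed; a pose out of reach is approached as far as the arm can. A call with a number of a shift or a turn outside -1 to 1 is refused whole. A call with a gripper value outside its range is refused whole. The fingers move at their own pace and stop on an object; "grip_force" is the grip in N (left out, the last holds). Time passes only in rows, so rows that repeat a pose let the fingers close. It gives the time, the measured TCP pose, the force, the opening and the grip force at its end, in the units of the state.
- status.get_state(): the state, without advancing time (a new reading comes with each control period).
- cams.capture(name): name is "side" or "top"; returns (picture, depth): 384x512x3 uint8, blue, green, red; 384x512 float32, m along the optical axis (not along the pixel's ray), 0 where there is no reading.
- cams.calibration(name): a dict with "mtx" (3x3 intrinsics, pixels), "camera_from_world" (4x4, takes a point from world to camera coordinates). Camera axes: x right, y down, z forward; pixel columns grow to the right and rows downward; lengths in m; the calibration is good to about 2 mm. A picture is of the moment at which its call begins. calibration takes no time and is no camera call.
- job.close_job(): hands the job in; it is judged then, once.
The state is a dict: "time_s": time; "joints": joint angles; "qd": joint speeds; "joint_torque": joint torques, N m; "tcp_pos": TCP position; "eef_rot": TCP orientation; "contact_force": force on the tool from outside, world axes, zero at the start; "moment": the same for the moment, N m; "gripper_width": finger opening in m; "gripper_force": force on a finger pad.
Only numpy, scipy, OpenCV 4.12 (cv2) and the standard library are available. Lean on these libraries where they do the work, as an engineer would, in place of code of your own. Each camera call takes 0.05 s, during which the arm holds its last target. There are 200 camera calls.

## Working session

There is one attempt and no reset: what is moved stays moved. The work goes in short steps, Python scripts to look and compute and a tool call to move; the robot and the scene stay as the last step left them, time stands still between calls to the robot, and variables do not carry over. Pictures are saved under pics/ and viewed, at most 10 in all, crops included, and the job is handed in when it is done.

Besides the shell and the picture viewer there is one more tool, called after "Emit:" as name([rows], argument=value, ...), one row to a line, values as JSON. step_arm: Moves the arm, as the interface text tells. Shift numbers are shares of 20 cm and turn numbers shares of 360 degrees, none past 1 either way. Its arguments: {"type":"object","properties":{"xyz":{"type":"array"},"yaw":{"type":"array"},"claw":{"type":"array"},"grip_force":{"type":"number"}},"required":["xyz","yaw","claw"]}

```bash
mkdir -p pics; cat > h.py <<'E'
import numpy as np,cv2
from plant import status,cams,job
def cap(n,save=None):
    im,d=cams.capture(n); np.savez(f'{n}.npz',im=im,d=d)
    if save: cv2.imwrite('pics/'+save,im)
    return im,d
def cloud(n,d):
    c=cams.calibration(n);K=c['mtx'];T=np.linalg.inv(c['camera_from_world'])
    v,u=np.mgrid[:d.shape[0],:d.shape[1]]
    p=np.stack([(u-K[0,2])*d/K[0,0],(v-K[1,2])*d/K[1,1],d],-1)
    w=p@T[:3,:3].T+T[:3,3]; w[d==0]=np.nan
    return w
E
python3 - <<'E'
from h import *
print(status.get_state())
for n in('top','side'):
    cap(n,n+'0.png');c=cams.calibration(n);print(c)
E
```

```text
{'time_s': 0.0, 'joints': array([ 9.18525461e+01,  2.05902321e+01,  6.33477526e-01, -1.97663273e-02,
       -7.01352673e+01, -1.65069157e+01]), 'qd': array([-0.06033644, -0.02910162, -0.03399124,  0.0994039 , -0.08331385,
        0.04303274]), 'joint_torque': array([-7.98453984e-04, -5.82710838e+01,  2.93055135e+01,  6.99728161e+00,
        6.98360396e-03, -1.62211750e-04]), 'tcp_pos': array([0.17067473, 0.65258428, 0.23963511]), 'eef_rot': array([ 1.79906491e+02, -8.33294478e-03, -1.46610943e+01]), 'contact_force': array([ 1.15800961,  0.22208888, -0.27019602]), 'moment': array([-0.02429445, -0.01829951, -0.00920944]), 'gripper_force': 0.0, 'gripper_width': 0.08752720168949868}
{'mtx': array([[409.61286651,   0.        , 254.45635004],
       [  0.        , 409.61286651, 187.69218244],
       [  0.        ,   0.        ,   1.        ]]), 'camera_from_world': array([[ 5.97486632e-03, -9.99981401e-01,  1.22407841e-03,
         4.87481323e-03],
       [-9.89183611e-01, -6.08974930e-03, -1.46556131e-01,
         5.25284703e-01],
       [ 1.46560859e-01, -3.35185018e-04, -9.89201598e-01,
         1.27480688e+00],
       [ 0.00000000e+00,  0.00000000e+00,  0.00000000e+00,
         1.00000000e+00]])}
{'mtx': array([[463.6994992 ,   0.        , 250.64118996],
       [  0.        , 463.6994992 , 186.75958347],
       [  0.        ,   0.        ,   1.        ]]), 'camera_from_world': array([[ 0.96211051, -0.27179578, -0.02168939, -0.49121238],
       [-0.16648963, -0.52261958, -0.83615188,  0.19621122],
       [ 0.21592725,  0.80808157, -0.54806897,  1.22205495],
       [ 0.        ,  0.        ,  0.        ,  1.        ]])}
```

View pics/top0.png

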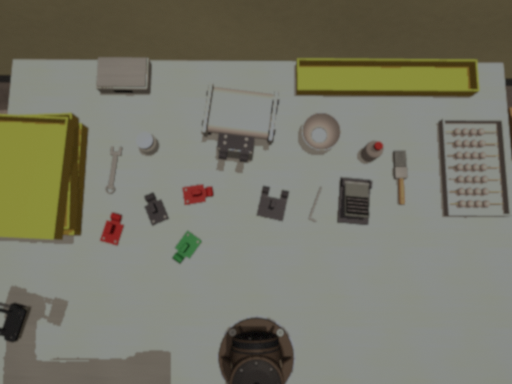

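View pics/side0.png

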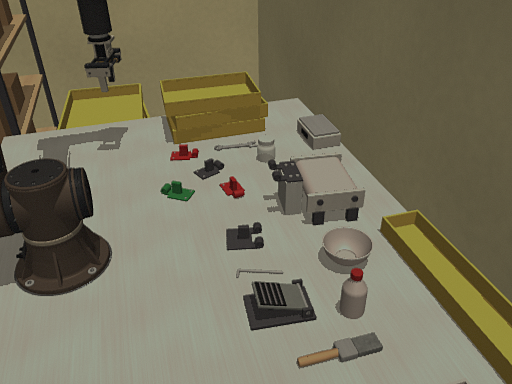

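The top view shows six leaf-like parts:
- dark single-knuckle leaf at (156,209)
- dark twin-knuckle leaf at (273,203)
- red at (112,229)
- red at (197,193)
- green at (187,246)
- bracket at (236,147)

I choose the dark one at (156,209). The pedal is at (355,200). Next is a close crop of the leaf, pedal and bracket.

```bash
python3 - <<'E'
from h import *
a=np.load('top.npz');im,d=a['im'],a['d'];w=cloud('top',d)
cr=lambda u,v:cv2.resize(im[v-33:v+33,u-33:u+33],(396,396),interpolation=cv2.INTER_CUBIC)
p=np.hstack([cr(156,209),cr(355,200)])
p=cv2.convertScaleAbs(cv2.resize(p,(790,395)),alpha=1.8);cv2.imwrite('pics/crop.png',p)
cv2.imwrite('pics/crop2.png',cv2.convertScaleAbs(cv2.resize(im[80:170,190:290],(700,600),interpolation=cv2.INTER_CUBIC),alpha=1.6))
for n,(u,v,s) in dict(leaf=(156,209,20),ped=(355,200,27)).items():
    q=w[v-s:v+s,u-s:u+s].reshape(-1,3)
    for lo,hi in((.003,.012),(.012,.03),(.03,.06),(.06,.09)):
        m=q[(q[:,2]>lo)&(q[:,2]<hi)]
        if len(m)>3: print(n,lo,len(m),m.mean(0).round(4),m.min(0).round(3),m.max(0).round(3))
q=w[85:165,195:285].reshape(-1,3)
for lo,hi in((.09,.11),(.11,.118),(.118,.13),(.13,.15)):
    m=q[(q[:,2]>lo)&(q[:,2]<hi)]
    if len(m)>3: print(lo,len(m),m.mean(0).round(4),m.min(0).round(3),m.max(0).round(3))
print((w[130:166:2,216:258:3,2]*1000).round())
print((w[192:228:2,138:176:2,2]*1000).round())
E
```

```text
leaf 0.003 556 [0.4535 0.3279 0.0057] [0.396 0.265 0.003] [0.524 0.398 0.012]
leaf 0.012 88 [0.4893 0.3439 0.0214] [0.431 0.313 0.012] [0.512 0.366 0.029]
leaf 0.03 53 [0.4598 0.3316 0.0435] [0.445 0.322 0.03 ] [0.476 0.342 0.052]
ped 0.003 671 [ 0.4897 -0.3109  0.0069] [ 0.406 -0.41   0.003] [ 0.582 -0.232  0.012]
ped 0.012 240 [ 0.4897 -0.3053  0.0161] [ 0.413 -0.367  0.012] [ 0.563 -0.263  0.03 ]
ped 0.03 702 [ 0.5007 -0.3175  0.0455] [ 0.432 -0.37   0.03 ] [ 0.56  -0.273  0.06 ]
ped 0.06 148 [ 0.4478 -0.3092  0.063 ] [ 0.434 -0.347  0.06 ] [ 0.472 -0.275  0.072]
0.09 2890 [0.7586 0.0553 0.0975] [ 0.623 -0.065  0.09 ] [0.845 0.173 0.11 ]
0.11 103 [0.6458 0.0691 0.1159] [0.621 0.013 0.11 ] [0.683 0.124 0.118]
0.118 543 [0.6514 0.0684 0.1218] [0.593 0.013 0.118] [0.686 0.124 0.13 ]
0.13 115 [0.6066 0.0741 0.1376] [0.592 0.031 0.13 ] [0.642 0.118 0.146]
[[ 86.  87.  89.  86.  91.  90.  93.  91.  96.  94.  94.  94.  96.  94.]
 [ 76. 118.  79.  81.  82.  86.  91.  88.  90.  86.  87.  95.  92.  92.]
 [  5. 121. 120. 120. 120. 117. 121.  82.  83.  84.  86.  87.  87.  89.]
 [ -2. 120. 125
[... 1839 characters left out ...]
 44. 44. 34.  7. 12.  2.  6.  0. -3.  4.  3.
  -2.]
 [ 0.  6.  6.  6.  3.  4.  4. 40. 26. 12.  5.  5.  6.  4.  6. -1.  7.  1.
   0.]
 [-1.  0.  3. -0. -4.  4.  3.  6.  7.  7.  4. 11.  6.  8.  1. -1.  1.  0.
   0.]
 [ 3.  3. -3. -4. -2.  1.  9. -2.  1.  7.  7.  3.  6.  6.  6.  5. -3. -4.
   6.]
 [ 1.  2.  3.  1.  4. -5. 10.  2.  7.  9.  0.  3.  5.  5.  8.  5. -0.  3.
   5.]
 [ 1. -1.  0. -1. -3.  4.  6.  6. 10.  4. 10.  3.  5.  4.  3.  6.  4.  0.
   1.]
 [-0. -1. -0.  3.  3.  7.  5.  3.  4.  5.  5. -1.  3.  5. -2.  3.  7. -4.
  -2.]
 [ 3.  2.  2.  1.  5.  2.  3.  4.  3.  3.  5. -1. -0.  1. -2. -0. -3.  4.
  -1.]
 [-1. -2.  1.  2.  1. -0. -2. -1.  1. -5. -1. -3. -0. -0.  3. -1.  0. -1.
   6.]]
```

View pics/crop.png

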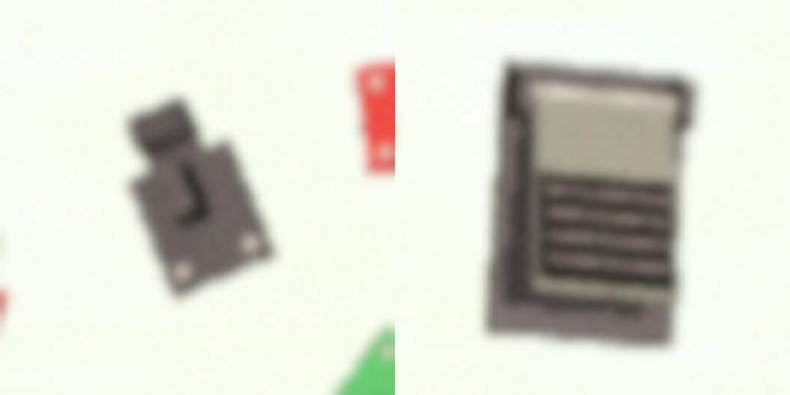

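View pics/crop2.png

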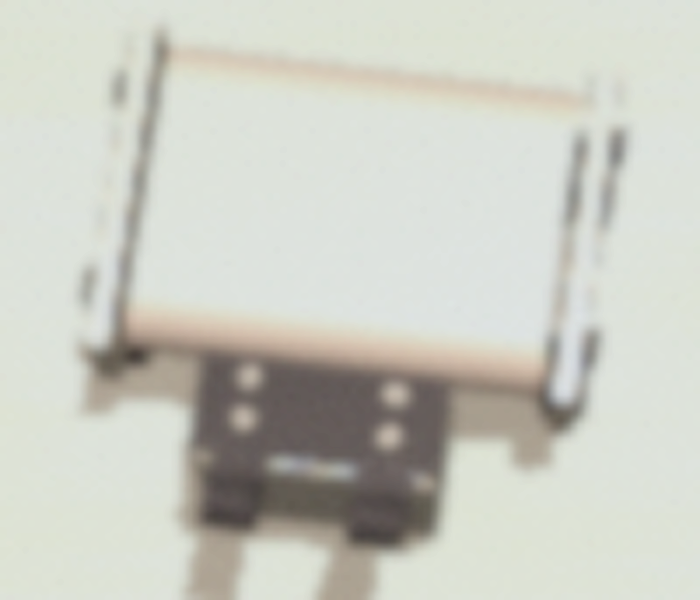

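The left crop confirms the dark leaf with one knuckle: lug at about (190,190), knuckle at (165,130). The pedal's hinge is at the far (+x) end and the pad slats are at about (605,225). The bracket knuckles are at about (232,500) and (377,515) in the bracket crop. Next I fit the known shapes to the point clouds.

```bash
cat >> h.py <<'E'
from scipy.optimize import least_squares
def box(p,lo,hi):
    lo,hi=np.array(lo),np.array(hi);q=abs(p-(lo+hi)/2)-(hi-lo)/2
    return np.linalg.norm(np.maximum(q,0),axis=1)+np.minimum(q.max(1),0)
def cyl(p,c,r,h):
    q=p-np.array(c);d=np.stack([np.hypot(q[:,0],q[:,2])-r,abs(q[:,1])-h],1)
    return np.linalg.norm(np.maximum(d,0),axis=1)+np.minimum(d.max(1),0)
def leaf(p): # leaf_grip frame
    return np.min([box(p,[-.048,-.03,-.025],[.022,.03,-.02]),box(p,[.022,-.016,-.025],[.04,.016,-.02]),
      box(p,[-.015,-.007,-.02],[.015,.007,.02]),cyl(p,[.04,0,-.013],.012,.016)],0)
def jamb(p): # jamb_bore frame
    return np.min([box(p,[.022,-.055,-.127],[.072,.055,-.005]),cyl(p,[0,.032,0],.012,.012),cyl(p,[0,-.032,0],.012,.012)],0)
def fit(f,pts,x0,z0,freez=True):
    """x0=[x,y,yaw,dz]; robust SDF fit"""
    def r(x):
        c,s=np.cos(x[2]),np.sin(x[2]);q=pts-[x[0],x[1],z0+x[3]*freez]
        q=np.stack([c*q[:,0]+s*q[:,1],-s*q[:,0]+c*q[:,1],q[:,2]],1)
        return np.clip(f(q),-.02,.02)*1000
    s=least_squares(r,x0,loss='soft_l1',f_scale=3,x_scale=[.01,.01,.1,.01],diff_step=1e-4)
    return s.x,np.median(abs(s.fun))
def near(w,c,R,zlo,zhi):
    q=w.reshape(-1,3);q=q[~np.isnan(q[:,0])]
    return q[(np.hypot(q[:,0]-c[0],q[:,1]-c[1])<R)&(q[:,2]>zlo)&(q[:,2]<zhi)]
E
python3 - <<'E'
from h import *
for n in('top','side'):
    w=cloud(n,np.load(n+'.npz')['d'])
    p=near(w,(.465,.335),.075,.009,.06)
    x,e=fit(leaf,p,[.46,.332,.5,0],.025);print(n,'leaf',len(p),x[:2].round(4),np.degrees(x[2]).round(2),x[3].round(4),e)
    p=near(w,(.62,.07),.062,.03,.16)
    for it in range(2):
        x,e=fit(jamb,p,[.607,.074,-.1,0] if it==0 else x,.127)
        c,s=np.cos(x[2]),np.sin(x[2]);p=p[((p[:,0]-x[0])*c+(p[:,1]-x[1])*s<.06)]
    print(n,'jamb',len(p),x[:2].round(4),np.degrees(x[2]).round(2),x[3].round(4),e)
    if n=='top': print('pad',np.nanmedian(w[202:208,354:361].reshape(-1,3),0),'bottle',w[150,374],'brush',w[172,401],'pin',w[203,315])
E
```

```text
top leaf 183 [0.4615 0.3335] 22.2 0.0035 1.3534803028540636
top jamb 711 [0.6079 0.0741] -7.09 -0.0003 1.47225862818557
pad [ 0.47127532 -0.31490828  0.05611792] bottle [ 0.63667653 -0.36184078  0.09934428] brush [ 0.5833781  -0.47218769  0.01740995] pin [ 0.4806481  -0.19013919  0.00654308]
side leaf 159 [0.4572 0.3329] 24.32 0.0016 1.5804099812346453
side jamb 815 [0.6041 0.0735] -6.38 -0.0005 1.049498215412177
```

Emit:
step_arm([
  [1,1,0],
  [1,1,0],
  [1,1,0],
  [1,1,0],
  [1,1,0],
  [1,1,0],
  [1,1,0],
  [1,1,0],
  [1,1,0],
], yaw=[-0.03,-0.03,-0.03,-0.03,-0.03,-0.03,-0.03,-0.03,-0.03], claw=[1,1,1,1,1,1,1,1,1])

```text
time_s: 0.85
tcp_pos: [0.3144, 0.4075, 0.2408]
eef_rot: [-180.0, 0.0, -4.0]
contact_force: [-0.7, 0.2, -0.1]
gripper_width: 0.0329
gripper_force: 0.0
```

Emit:
step_arm([
  [0.75,1,0],
  [0.75,1,0],
  [0.75,1,0],
  [0.75,1,0],
  [0.75,1,0],
  [0.75,1,0],
  [0.75,1,0],
], yaw=[0,0,0,0,0,0,0], claw=[1,1,1,1,1,1,1])

```text
time_s: 1.43
tcp_pos: [0.4522, 0.1953, 0.2402]
eef_rot: [179.9, 0.0, -4.1]
contact_force: [0.7, 1.2, 0.1]
gripper_width: 0.0005
gripper_force: 0.0
```

Emit:
step_arm([
  [0.29,1,0],
  [0.29,1,0],
  [0.29,1,0],
  [0.29,1,0],
  [0.29,1,0],
  [0.29,1,0],
  [0.29,1,0],
], yaw=[0,0,0,0,0,0,0], claw=[1,1,1,1,1,1,1])

```text
time_s: 2.02
tcp_pos: [0.4948, -0.0055, 0.24]
eef_rot: [180.0, 0.1, -4.1]
contact_force: [0.5, 0.4, 0.1]
gripper_width: 0.0002
gripper_force: 0.0
```

Emit:
step_arm([
  [0,1,0],
  [0,1,0],
  [0,1,0],
  [0,1,0],
  [0,1,0],
  [0,1,0],
  [0,1,0],
], yaw=[0,0,0,0,0,0,0], claw=[1,1,1,1,1,1,1])

```text
time_s: 2.6
tcp_pos: [0.4813, -0.2037, 0.24]
eef_rot: [-180.0, 0.0, -3.9]
contact_force: [-0.6, -0.4, 0.2]
gripper_width: 0.0005
gripper_force: 0.0
```

Emit:
step_arm([
  [0,0.54,0],
  [0,0.54,0],
  [0,0.54,0],
  [0,0.54,0],
  [0,0.54,0.4],
  [0,0.54,0.4],
  [0,0.54,0.4],
  [0,0.54,0.4],
], yaw=[0,0,0,0,0,0,0,0], claw=[1,1,1,1,1,1,1,1])

```text
time_s: 3.27
tcp_pos: [0.4735, -0.3095, 0.1596]
eef_rot: [-180.0, 0.2, -3.7]
contact_force: [1.0, 0.3, 1.0]
gripper_width: 0.0006
gripper_force: 0.0
```

Emit:
step_arm([
  [0,0,0.15],
  [0,0,0.3],
  [0,0,0.4],
  [0,0,0.45],
  [0,0,0.5],
  [0,0,0.53],
  [0,0,0.55],
  [0,0,0.55],
  [0,0,0.55],
], yaw=[0,0,0,0,0,0,0,0,0], claw=[1,1,1,1,1,1,1,1,1])

```text
time_s: 4.02
tcp_pos: [0.4737, -0.3112, 0.0528]
eef_rot: [180.0, 0.0, -3.8]
contact_force: [-6.5, 1.5, 9.9]
gripper_width: 0.0003
gripper_force: 4.5
```

Emit:
step_arm([
  [0,0,0.015],
  [0,0,0.03],
  [0,0,0.03],
  [0,0,0.03],
], yaw=[0,0,0,0], claw=[1,1,1,1])

```text
time_s: 4.35
tcp_pos: [0.4736, -0.3114, 0.0474]
eef_rot: [180.0, 0.0, -3.8]
contact_force: [-8.1, 3.0, 12.5]
gripper_width: 0.0004
gripper_force: 6.1
```

Emit:
step_arm([
  [0,0,0.01],
  [0,0,0.02],
  [0,0,0.03],
  [0,0,0.03],
  [0,0,0.03],
  [0,0,0.03],
], yaw=[0,0,0,0,0,0], claw=[1,1,1,1,1,1])

```text
time_s: 4.85
tcp_pos: [0.4737, -0.3115, 0.0463]
eef_rot: [179.9, -0.1, -3.7]
contact_force: [-21.9, 15.4, 60.1]
gripper_width: 0.0003
gripper_force: 30.2
```

The 60 N reading shows the pedal is on its stop. I raise the tool and head for the leaf.

Emit:
step_arm([
  [0,0,-0.02],
  [0,0,-0.1],
  [0,0,-0.3],
  [0,0,-0.5],
  [0,0,-0.7],
  [0,0,-0.9],
  [0,-0.2,-0.95],
  [0,-0.4,-0.95],
  [0,-0.6,-0.95],
  [0,-0.8,-0.95],
  [0,-1,-0.95],
  [0,-1,-0.95],
], yaw=[0,0,0,0,0,0,0,0,0,0,0,0], claw=[1,1,1,1,1,1,0,-0.5,-1,-1,-1,-1])

```text
time_s: 5.85
tcp_pos: [0.4888, -0.1064, 0.2317]
eef_rot: [-179.9, -0.3, -3.5]
contact_force: [0.2, -1.1, -0.9]
gripper_width: 0.0347
gripper_force: 0.0
```

```bash
python3 - <<'E'
from h import *
im,d=cap('top');w=cloud('top',d)
print('pad',np.nanmedian(w[202:208,354:361].reshape(-1,3),0),status.get_state()['contact_force'])
E
```

```text
pad [ 0.47126176 -0.31459094  0.05661681] [ 0.24555058 -0.49739704  0.41716993]
```

Emit:
step_arm([
  [0,-1,0],
  [0,-1,0],
  [0,-1,0],
  [0,-1,0],
  [0,-1,0],
  [0,-1,0],
], yaw=[0,0,0,0,0,0], claw=[-1,-1,-1,-1,-1,-1])

```text
time_s: 6.4
tcp_pos: [0.5022, 0.0922, 0.2306]
eef_rot: [-179.9, -0.2, -3.6]
contact_force: [-0.5, -0.3, -0.5]
gripper_width: 0.0792
gripper_force: 0.0
```

Emit:
step_arm([
  [-0.2,-1,0],
  [-0.2,-1,0],
  [-0.2,-1,0],
  [-0.2,-1,0],
  [-0.2,-1,0],
  [-0.2,-1,0],
  [-0.2,-1,0],
  [-0.2,-1,0],
], yaw=[-0.075,-0.075,-0.075,-0.075,-0.075,-0.075,-0.075,-0.075], claw=[-1,-1,-1,-1,-1,-1,-1,-1])

```text
time_s: 7.07
tcp_pos: [0.4744, 0.2897, 0.2295]
eef_rot: [-180.0, -0.1, 23.2]
contact_force: [-0.3, 0.1, -0.4]
gripper_width: 0.0872
gripper_force: 0.0
```

Emit:
step_arm([
  [0.014,-0.23,0.1],
  [0.014,-0.23,0.3],
  [0.014,-0.23,0.5],
  [0.014,-0.23,0.65],
  [0.014,-0.23,0.75],
  [0.014,-0.23,0.75],
  [0.014,-0.23,0.75],
], yaw=[0,0,0,0,0,0,0], claw=[-0.15,-0.15,-0.15,-0.15,-0.15,-0.15,-0.15])

```text
time_s: 7.65
tcp_pos: [0.4591, 0.3319, 0.0788]
eef_rot: [179.9, 0.1, 23.1]
contact_force: [0.6, 0.3, 0.6]
gripper_width: 0.0516
gripper_force: 0.0
```

```bash
python3 - <<'E'
from h import *
im,d=cap('side');w=cloud('side',d)
cv2.imwrite('pics/s1.png',cv2.resize(im[90:230,130:300],(680,560),interpolation=cv2.INTER_CUBIC))
E
```

```text
(no output)
```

View pics/s1.png

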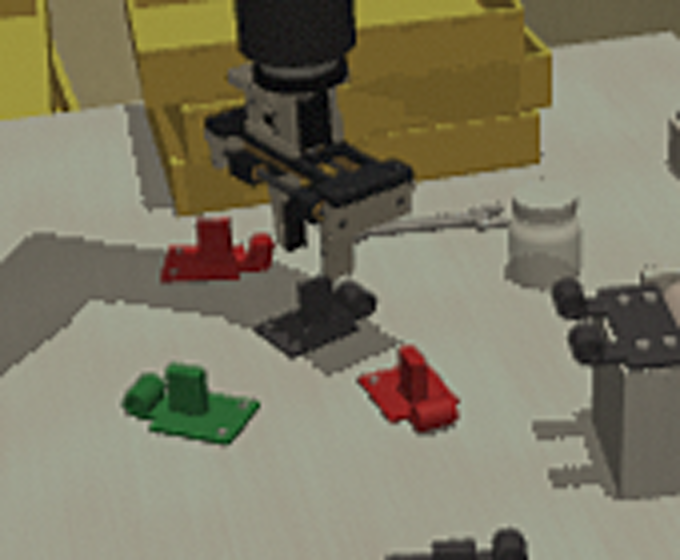

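The fingers at (290,235) and (338,265) straddle the lug at (318,297), with the red leaf clear at (410,390). I go down and grip.

Emit:
step_arm([
  [0,0,0.1],
  [0,0,0.2],
  [0,0,0.25],
  [0,0,0.28],
  [0,0,0.28],
  [0,0,0.28],
  [0,0,0.28],
  [0,0,0.28],
  [0,0,0.28],
  [0,0,0.28],
  [0,0,0.28],
  [0,0,0.28],
], yaw=[0,0,0,0,0,0,0,0,0,0,0,0], claw=[-0.15,-0.15,-0.15,-0.15,-0.15,1,1,1,1,1,1,1], grip_force=40)

```text
time_s: 8.7
tcp_pos: [0.4586, 0.3333, 0.0228]
eef_rot: [-180.0, -0.0, 23.2]
contact_force: [-0.3, 0.4, 2.5]
gripper_width: 0.014
gripper_force: 40.0
```

Emit:
step_arm([
  [0,0,-0.05],
  [0,0,-0.15],
  [0,0,-0.3],
  [0,0,-0.5],
  [0,0,-0.7],
  [0,0,-0.9],
  [0,0,-0.9],
], yaw=[0,0,0,0,0,0,0], claw=[1,1,1,1,1,1,1])

```text
time_s: 9.28
tcp_pos: [0.4615, 0.3358, 0.2119]
eef_rot: [-179.7, -0.7, 23.2]
contact_force: [1.1, 1.0, -2.8]
gripper_width: 0.0136
gripper_force: 40.0
```

Emit:
step_arm([
  [-0.05,0.15,0],
  [-0.1,0.3,0],
  [-0.16,0.5,0],
  [-0.22,0.7,0],
  [-0.27,0.85,0],
  [-0.31,1,0],
  [-0.31,1,0],
  [-0.31,1,0],
  [-0.31,1,0],
], yaw=[0.015,0.03,0.045,0.06,0.07,0.083,0.083,0.083,0.083], claw=[1,1,1,1,1,1,1,1,1])

```text
time_s: 10.03
tcp_pos: [0.48, 0.1248, 0.2027]
eef_rot: [-180.0, 0.0, -6.8]
contact_force: [-0.2, 0.9, -3.7]
gripper_width: 0.0138
gripper_force: 40.0
```

Emit:
step_arm([
  [0.05,0.09,0.1],
  [0.107,0.18,0.2],
  [0.107,0.18,0.3],
  [0.107,0.18,0.325],
  [0.107,0.18,0.325],
  [0.107,0.18,0.325],
  [0.107,0.18,0.325],
], yaw=[0,0,0,0,0,0,0], claw=[1,1,1,1,1,1,1])

```text
time_s: 10.62
tcp_pos: [0.4979, 0.0879, 0.1388]
eef_rot: [-180.0, -0.1, -6.6]
contact_force: [-0.3, 0.2, -3.4]
gripper_width: 0.014
gripper_force: 40.0
```

```bash
cat > rel.py <<'E'
from h import *
import sys
s=status.get_state();t=s['tcp_pos'];yaw=np.radians(s['eef_rot'][2]);R=np.array([np.cos(yaw),np.sin(yaw)])
print(t.round(4),s['eef_rot'].round(2))
nm=sys.argv[1]
ims=[]
for n in('top','side'):
    im,d=cap(n);w=cloud(n,d)
    ims.append(im[85:205,180:300] if n=='top' else im[120:260,220:360])
    p=near(w,t[:2]+.01*R,.072,t[2]-.04,t[2]+.023)
    q=p[:,:2]-t[:2];a=q@R;b=q@np.array([-R[1],R[0]])
    p=p[(abs(b)<.036)&(a<.056)&((p[:,2]<t[2]-.012)|(abs(b)<.0))]  # drop fingers
    x,e=fit(leaf,p,[t[0],t[1],yaw,0],t[2]+.0022)
    print(n,'leaf-tcp',len(p),(x[:2]-t[:2]).round(4),'yaw',np.degrees(x[2]).round(2),'dz',x[3].round(4),e.round(2))
cv2.imwrite('pics/'+nm,np.hstack([cv2.resize(i,(400,400),interpolation=cv2.INTER_CUBIC) for i in ims]))
E
python3 rel.py r1.png
```

```text
[0.4979 0.0879 0.1388] [-1.7995e+02 -9.0000e-02 -6.6400e+00]
top leaf-tcp 131 [-0.0297 -0.004 ] yaw -32.01 dz 0.0018 1.09
side leaf-tcp 271 [-0.001  -0.0012] yaw -4.66 dz 0.0013 1.0
```

View pics/r1.png

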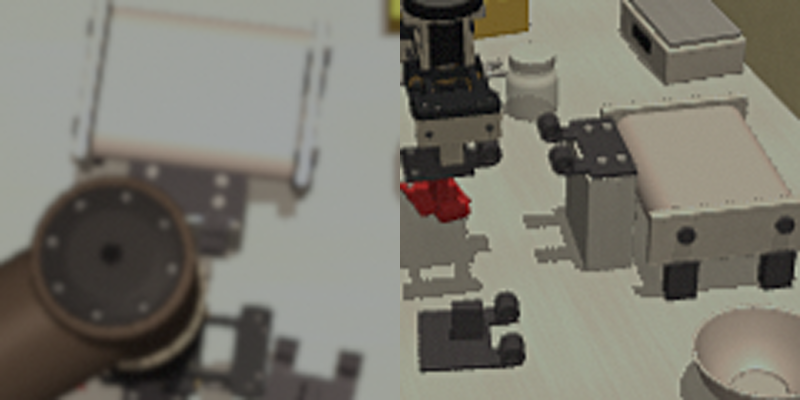

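The top view is blocked by the wrist. In the side view the leaf at about (455,160) is level in the grip, with its knuckle at (485,150) heading for the gap at about (555,140). The fits agree on a TCP target of (0.5655, 0.079, 0.138). I move in slowly.

Emit:
step_arm([
  [0.06,0,0],
  [0.12,0.005,0],
  [0.17,0.005,0],
  [0.21,0.005,-0.003],
  [0.24,0.005,-0.003],
  [0.27,0.005,-0.003],
  [0.3,0.005,-0.003],
  [0.32,0.005,-0.003],
  [0.34,0.005,-0.003],
  [0.34,0.005,-0.003],
  [0.34,0.005,-0.003],
  [0.34,0.005,-0.003],
], yaw=[0,0,0,0,0,0,0,0,0,0,0,0], claw=[1,1,1,1,1,1,1,1,1,1,1,1])

```text
time_s: 11.72
tcp_pos: [0.5643, 0.0777, 0.1381]
eef_rot: [180.0, 0.0, -6.7]
contact_force: [0.6, -0.6, -3.6]
gripper_width: 0.0135
gripper_force: 40.0
```

```bash
python3 - <<'E'
from h import *
S=[]
for i in range(4):
    im,d=cap('side');s=status.get_state();S.append(np.r_[s['tcp_pos'],s['eef_rot'],s['contact_force']])
print(np.mean(S,0).round(4),np.std(S,0).round(4),s['gripper_force'],s['gripper_width'])
cv2.imwrite('pics/f1.png',cv2.convertScaleAbs(cv2.resize(im[130:220,240:340],(666,600),interpolation=cv2.INTER_CUBIC),alpha=1.7))
# side reprojection of expected: knuckle in jamb vs leaf, fit leaf with plate/lug only
w=cloud('side',d);t=np.mean(S,0)[:3];yaw=np.radians(-6.7);R=np.array([np.cos(yaw),np.sin(yaw)])
p=near(w,t[:2],.07,t[2]-.04,t[2]-.012);q=p[:,:2]-t[:2];a=q@R;b=q@np.array([-R[1],R[0]])
p=p[(abs(b)<.036)&(a<.026)]
x,e=fit(leaf,p,[t[0],t[1],yaw,0],t[2]+.0022);print(len(p),x[:2].round(4),np.degrees(x[2]),x[3].round(4),e)
E
```

```text
[ 5.6430e-01  7.7800e-02  1.3820e-01 -8.9998e+01  1.2000e-03 -6.7256e+00
 -9.6000e-03 -4.4000e-03 -3.0135e+00] [1.000000e-04 0.000000e+00 1.000000e-04 1.558819e+02 7.200000e-03
 4.000000e-03 2.864000e-01 6.020000e-01 6.000000e-01] 39.97355103492737 0.013935185757300638
230 [0.5631 0.077 ] -7.186136722196603 0.0012 0.8033390310462656
```

View pics/f1.png

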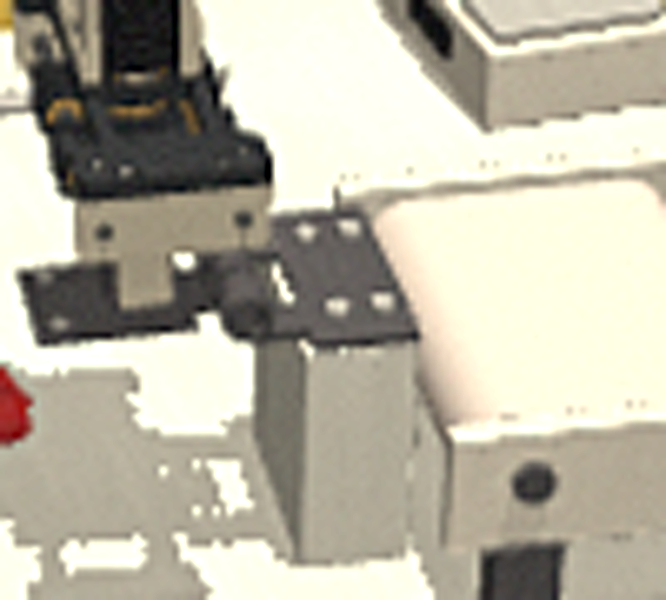

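The knuckle sits between the fixed knuckles, at about (240,290). The fit and the TCP reading both call for about +1.2 mm in x and +1 mm in y, so I make a small correction.

Emit:
step_arm([
  [0.0055,-0.0055,0.001],
  [0.0055,-0.0055,0.001],
  [0.0055,-0.0055,0.001],
  [0.0055,-0.0055,0.001],
  [0.0055,-0.0055,0.001],
  [0.0055,-0.0055,0.001],
], yaw=[0,0,0,0,0,0], claw=[1,1,1,1,1,1])

```text
time_s: 12.42
tcp_pos: [0.5658, 0.0787, 0.1379]
eef_rot: [180.0, 0.0, -6.7]
contact_force: [0.0, -0.4, -4.2]
gripper_width: 0.0137
gripper_force: 40.0
```

```bash
python3 - <<'E'
from h import *
S=[]
for i in range(4):
    cams.capture('side');s=status.get_state();S.append(np.r_[s['tcp_pos'],s['contact_force']])
m=np.mean(S,0);print(m.round(4),s['gripper_force'])
if np.linalg.norm(m[3:5])<1.5 and abs(m[5]+3.3)<1: print(job.close_job())
E
```

```text
[ 0.5658  0.0787  0.1379  0.1756 -0.272  -2.8035] 39.97361183166504
the job is handed in; nothing more can be done
None
```

The job is handed in, result not reported: the pedal was pressed to its stop and came back up, and the single-knuckle leaf is held level in the bracket gap, within about 1 mm of my computed target, with no bracket contact felt.

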